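# Gauge the bore of a centrifuge bucket

### The arm

A 6-joint arm with a two-finger parallel gripper is mounted at the origin on the work surface. World frame = base frame: x ahead of the robot, y to its left, z up, the work surface at z = 0. Lengths are in m, angles in rad, forces in N, time in s.
With the tool pointing down it reaches from about 0.275 to 0.85 m from the base axis. Payload 19 kg.
Tool frame: the origin (TCP) lies midway between the tips of the shut fingers; the grasp point (between the pads) lies 19 mm behind it; z points along the fingers, y is the line along which they close (so a half turn about z gives the same grasp; the last joint's range is limited). The gripper opens to 85 mm and grips with 20 to 120 N. Pads are 22 mm wide; open, the fingers measure 114 mm over their backs; the gripper's body (76 mm by 85 mm) begins 54 mm behind the grasp point. The pads swing forward as they close: fully open they stand 13 mm farther back than shut.
Start: joints at [-1.413, 0.15, 1.437, -0, 1.554, -0.134], TCP at [0.165, -0.551, 0.231] pointing down, gripper open.
Joint ranges: [-2.8, 2.8], [-0.68, 2.1], [0.12, 2.68], [-1.39, 4.53], [0.16, 2.79], [-2.81, 2.81]. Speed limits (rad/s): [1.89, 1.89, 2.22, 3.01, 3.01, 3.01].

### API

Orientations are given as [roll, pitch, yaw] about the fixed x, y, z axes, in that order (R = Rz(yaw) Ry(pitch) Rx(roll)).
In Python, from workcell import manip gives the robot as it stands. The module is installed in compiled form; this text tells all that it offers.
- The arm moves only by the shell command python3 -m creep 'ROWS' [OPENING] [FORCE]. ROWS is JSON, a list of rows, each a list of 2 entries, a list of its own where there are three numbers: the shift along the tool's x, y, z in mm, then the turn about the tool's z in rad. In form: [[[dx, dy, dz], turn], ...]. A call has 1 to 10 rows; each row shifts and turns the commanded pose from where the row before left it, along the tool's axes as they then stand; what a row does not reach is not made up. A row lasts 1/8 s, in which the tool goes at most 62.5 mm and 10.7 degrees, less where a joint would pass 70% of its speed; a pose out of reach is approached as far as the arm can. A call with a gripper value outside its range is refused whole. OPENING is the opening, from 0 (shut) to 1 (fully open), set as the call begins (- or left out, the last holds). The fingers move at their own pace and stop on an object; FORCE is the grip in N (left out, the last holds). Time passes only in rows, so rows that do not move let the fingers close. It gives the time, the measured TCP pose, the force, the opening and the grip force at its end, in the units of the state.
- manip.read_state(): the state, without advancing time (a new reading comes with each control period).
- manip.capture(name): name is "side" or "top" or "wrist"; returns a dict with "color" (480x640x3 uint8, red, green, blue), "z_map" (480x640 float32, m along the optical axis (not along the pixel's ray), 0 where there is no reading), "fx", "fy", "cx", "cy" (pixels), "origin" and "rotation" of the camera in the world. Camera axes: x right, y down, z forward; pixel columns grow to the right and rows downward; lengths in m; the calibration is good to about 2 mm. The wrist camera is an equidistant fisheye: a pixel r from the principal point sees the ray r / f radians off the axis. A picture is of the moment at which its call begins.
- manip.sign_off(): hands the job in; it is judged then, once.
The state is a dict: "time_s": time; "joints": joint angles; "qvel": joint speeds; "joint_torque": joint torques, N m; "tool_pos": TCP position; "tcp_rot": TCP orientation; "ft_force": force on the tool from outside, world axes, zero at the start; "wrist_torque": the same for the moment, N m; "width": finger opening in m; "gripper_force": force on a finger pad.
Only numpy, scipy, OpenCV 4.12 (cv2) and the standard library are available. Lean on these libraries where they do the work, as an engineer would, in place of code of your own. Each camera call takes 0.05 s, during which the arm holds its last target. There are 200 camera calls.

### The job

Check the bore of the centrifuge bucket with the telescoping gauge: push the gauge upright down to the floor of the bore, so that its plungers spring out against the wall, and then press its lock button down just until it bites - not harder, since that pulls the plungers in and spoils the reading. Then lift the locked gauge out and stand it upright in its tray, released, with the measured size still held. Do not force anything, and leave the rack, bottle and jar where they are.

Things in the scene. Friction and masses are not known exactly. Their poses are not given: they have to be found in the camera images.
- gauge_grip (a point): Telescoping gauge: loose upright metal tool, 126 mm tall, about 0.26 kg (varies). This point is on its axis at the best gripping height, 84 mm above its foot; z runs up the tool, x along its plungers. Its handle is a 20 x 20 mm square bar, sides along x and y, 30 to 104 mm above the foot, with the lock button above it. It starts upright and unlocked in the tray.
- gauge_foot (a point): Centre of the gauge's flat foot, 84 mm below gauge_grip on the same axis, same axes. The foot is the underside of a round steel head, 30 mm in diameter, 0 to 30 mm above the foot; stood upright on it, the gauge stands by itself.
- tip_a (a point): Outermost point of the plunger towards the gauge's +x. Two round-nosed plungers, 10 mm thick, stick out sideways, 16 mm above the foot. Springs push them out; they move together, by equal amounts, each up to 7.5 mm inward. Free, they span 46 mm over the tips. Each spring gives about 3 N free, 4 N in the bore.
- tip_b (a point): Outermost point of the other plunger, towards the gauge's -x. The distance tip_a to tip_b is the gauge's reading.
- lock (a joint): Lock button travel: 0 up (unlocked), grows as pressed down, at most 0.014 m (bottomed, too deep here). Slides with a drag of about 3 N and stays where left. Part of the way down (the less the plungers stick out, the deeper) its wedge meets them: the force climbs to 7 N and more within 1 mm. From then they cannot spring out further. Above about 12 N it slides on and draws them in. Cannot be undone.
- lock_top (a point): Centre of the top face of the lock button (disc 16 mm in diameter, 8 mm thick, on a 10 mm stem), 126 mm above the gauge's foot when up; it comes down with the button.
- bore_mouth (a point): Centre of the open top of the bucket, 57 mm above the bench; z up the bore. The bucket is a round aluminium part, 68 mm outside diameter, with two side lugs (88 mm over them, along its y), fixed upright on the bench. The mouth tapers from 53 mm diameter at the top to the bore, 11 mm below. The bore is roughly 40 mm. Pushing the gauge through the taper takes about 6 N more than its weight.
- bore_floor (a point): Centre of the flat floor of the bore, 47 mm below bore_mouth.
- tray: The gauge's fixed white tray, 120 x 120 mm outside, rim 10 mm tall and 4 mm thick; origin at the centre of its underside, on the bench; its floor, on which the gauge stands, is 4 mm above the bench. z is up.
- tube_rack: Bystander, loose: yellow tube rack, 80 x 130 x 32 mm tall, origin at the centre of its underside.
- reagent_bottle: Bystander, loose: white bottle, 64 mm diameter, 170 mm tall, origin at the centre of its underside.
- sample_jar: Bystander, loose: jar, 68 mm diameter, 90 mm tall, origin at the centre of its underside.
- gauge: The gauge itself; origin at the centre of its foot, axes as gauge_grip.
- bucket: The bucket with its base, a 110 mm square dark steel plate 6 mm thick; origin at the centre of the plate's underside, on the bench.

How it is judged:
On the way, in this order (a step that is already met when the one before it is completed fails the run):
1. the gauge, still unlocked, is down on the floor of the bore (horizontal distance between gauge_foot and bore_floor below 0.004 m and z of gauge_foot in the frame of bore_floor below 0.003 m and angle between gauge_foot's own z axis and vertical below 0.12 rad and value of joint lock below 0.003 m), for 0.2 s.
2. it is locked there, with its plungers against the wall (horizontal distance between gauge_foot and bore_floor below 0.004 m and z of gauge_foot in the frame of bore_floor below 0.003 m and value of joint lock above 0.0072 m and distance between tip_a and tip_b above 0.0388 m), for 0.2 s.
At the end, for the whole second after the job is handed in: The gauge stands upright (within 0.08 rad) and at rest on the floor of its tray, its axis within 45 mm of the tray's centre along each side, released, locked, and reading the bore: 38.8 to 41.5 mm over the plunger tips (distance between tip_a and tip_b between 0.0388 and 0.0415 m and value of joint lock above 0.0072 m and x of gauge_foot in the frame of tray between -0.045 and 0.045 m and y of gauge_foot in the frame of tray between -0.045 and 0.045 m and z of gauge_foot in the frame of tray below 0.007 m and angle between gauge_foot's own z axis and vertical below 0.08 rad and linear speed of gauge below 0.02 m/s and angular speed of gauge below 0.2 rad/s); the robot touches nothing.
It fails at once if the gauge is forced against the bucket (over 60 N in all) (contact force between gauge and bucket above 60 N).
It fails at once if the gripper or arm hits the bucket hard (over 15 N) (contact force between the arm and bucket above 15 N).
It fails at once if the rack, bottle or jar is moved by more than 15 mm (distance of any of tube_rack, reagent_bottle, sample_jar from where it was at the start of the episode above 0.015 m).
It also fails if it takes over 64 s, if anything falls off the work surface, if the arm or the gripper's body presses on something with over 40 N, if the wrist force passes 120 N, or if a joint passes its speed limit or range.

## Working session

There is one attempt and no reset: what is moved stays moved. The work goes in short steps, Python scripts to look and compute and a shell command to move; the robot and the scene stay as the last step left them, time stands still between calls to the robot, and variables do not carry over. Pictures are saved under pics/ and viewed, at most 13 in all, crops included, and the job is handed in when it is done.

```bash
mkdir -p pics; python3 - <<'E'
from workcell import manip
import cv2,numpy as np,pickle
for n in("top","side"):
    c=manip.capture(n); pickle.dump(c,open(f"{n}.pkl","wb"))
    cv2.imwrite(f"pics/{n}0.png",c["color"][:,:,::-1]); print(n,c["fx"],c["cx"],c["cy"],c["origin"],np.round(c["rotation"],3).tolist())
print(manip.read_state())
E
```

```text
top 540.9596000732831 317.8364672062586 228.50156594356991 [ 0.51535615 -0.01004127  1.49076316] [-3.068, 0.019, -1.585]
side 437.859542644631 314.89063883970465 234.58773528884777 [0.02464621 0.64598747 0.62107572] [-2.125, 0.007, -2.387]
{'time_s': 0.1, 'joints': array([-1.41299737e+00,  1.50958167e-01,  1.43794970e+00,  1.27919053e-05,
        1.55377690e+00, -1.33968955e-01]), 'qvel': array([ 0.00033876, -0.00135252, -0.00106937,  0.00167717, -0.00051222,
        0.00063885]), 'joint_torque': array([ 6.43227861e-03, -7.14379692e+01, -5.71789920e+01, -2.92942195e-05,
        7.21290926e-03, -8.56101281e-06]), 'tool_pos': array([ 0.16536527, -0.55048923,  0.23073179]), 'tcp_rot': array([-3.14051204e+00, -1.58546859e-04,  2.91767603e-01]), 'ft_force': array([0.1740354 , 0.05716636, 0.47966019]), 'wrist_torque': array([-0.02651259, -0.02372569,  0.05176473]), 'gripper_force': 0.0, 'width': 0.08519427818140823}
```

View pics/top0.png

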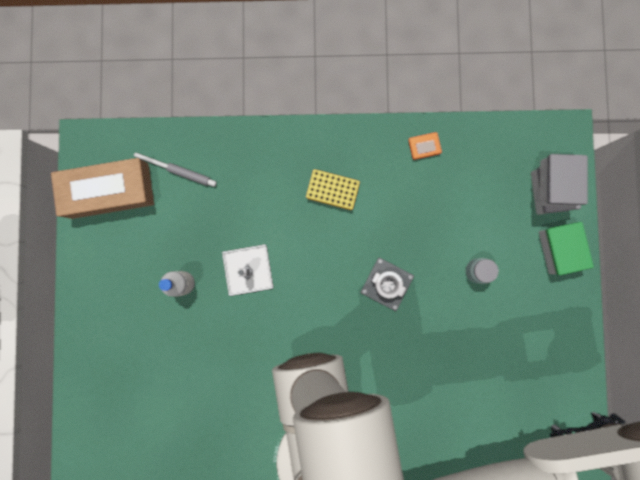

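View pics/side0.png

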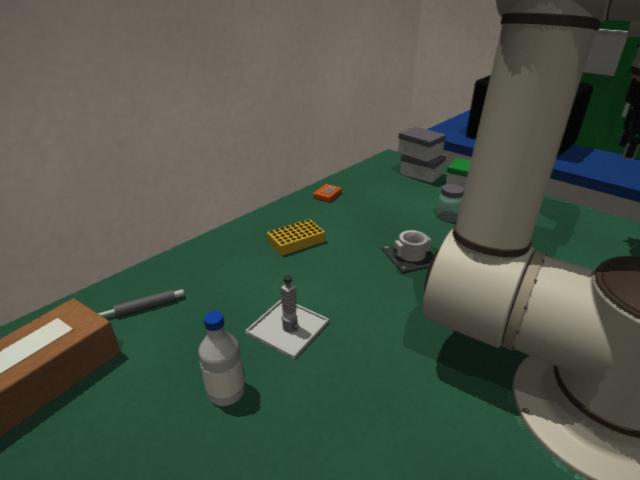

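The top view shows the tray near (248,270) with the gauge in it, the bucket near (388,286), the rack at (333,190), the bottle at (175,285) and the jar at (484,271). The side view shows the gauge standing upright with its button at (288,278).

```bash
cat > h.py <<'E'
import numpy as np,cv2,pickle
from workcell import manip
from scipy.spatial.transform import Rotation as R
def shot(n,tag):
    c=manip.capture(n); pickle.dump(c,open(tag+".pkl","wb")); return c
def cast(c,uv,z,fish=False):
    uv=np.atleast_2d(np.float64(uv)); p=(uv-[c["cx"],c["cy"]])/[c["fx"],c["fy"]]
    if fish:
        r=np.linalg.norm(p,axis=1,keepdims=True)+1e-12
        d=np.hstack([p/r*np.sin(r),np.cos(r)])
    else: d=np.hstack([p,np.ones((len(p),1))])
    rot=np.array(c["rotation"]); M=rot if rot.shape==(3,3) else R.from_euler("xyz",rot).as_matrix()
    d=d@M.T; o=np.array(c["origin"])
    return o+d*((z-o[2])/d[:,2:])
E
python3 - <<'E'
from h import *
c=pickle.load(open("top.pkl","rb")); print(np.shape(c["rotation"]))
img=c["color"].astype(int); 
def rect(mask,name,z,roi):
    m=np.zeros(mask.shape,np.uint8); x0,x1,y0,y1=roi; m[y0:y1,x0:x1]=mask[y0:y1,x0:x1]
    k=max(cv2.findContours(m,cv2.RETR_EXTERNAL,cv2.CHAIN_APPROX_NONE)[0],key=cv2.contourArea)
    b=cv2.boxPoints(cv2.minAreaRect(k)); w=cast(c,b,z)
    print(name,b.round(1).tolist(),"ctr",w.mean(0).round(4),"sides",np.linalg.norm(np.diff(w[:3],axis=0),axis=1).round(4),"yaw",np.arctan2(*(w[1]-w[0])[[1,0]]).round(3))
g=(img[...,1]-img[...,0]>25)
rect(~g,"tray",.01,(215,280,235,305))
rect(~g,"bucket",.006,(355,420,250,315))
print("button?",cast(c,[[245,273],[388,286]],.13)[0],"bucket mouth",cast(c,[[389,286]],.057))
s=pickle.load(open("side.pkl","rb")); print("gauge top from side",cast(s,[288,278],.13))
E
```

```text
(3,)
tray [[220.5, 251.1999969482422], [266.20001220703125, 243.3000030517578], [274.0, 288.3999938964844], [228.39999389648438, 296.3999938964844]] ctr [0.5142 0.2118 0.01  ] sides [0.1274 0.1253] yaw -1.413
bucket [[359.20001220703125, 292.5], [377.8999938964844, 256.20001220703125], [414.5, 275.20001220703125], [395.70001220703125, 311.3999938964844]] ctr [ 0.4708 -0.1689  0.006 ] sides [0.1115 0.1117] yaw -0.497
button? [0.50620929 0.19950256 0.13      ] bucket mouth [[ 0.46646304 -0.16897946  0.057     ]]
gauge top from side [[0.50341643 0.2144066  0.13      ]]
```

```bash
python3 -m creep '[[[50,-34,-6],0],[[50,-34,-6],0],[[50,-34,-6],0],[[50,-34,-6],0],[[50,-34,-6],0],[[50,-34,-6],0],[[50,-34,-6],0],[[50,-34,-6],0],[[0,0,0],0],[[0,0,0],0]]' && python3 - <<'E'
from h import *
c=shot("wrist","w1"); print(c["fx"],c["cx"],c["cy"],c["origin"],c["rotation"]); cv2.imwrite("pics/w1.png",c["color"][:,:,::-1])
print(manip.read_state()["ft_force"])
E
```

```text
time_s: 1.35
tool_pos: [0.47, -0.1751, 0.2789]
tcp_rot: [-3.141, 0.001, 0.293]
ft_force: [-0.2, 0.4, -0.4]
width: 0.0856
gripper_force: 0.0
371.64829954431775 320.6683108763562 245.05832348823705 [ 0.54489881 -0.1526964   0.42231229] [ 2.82900421e+00  4.79107284e-04 -1.27970274e+00]
[ 0.2195975  -0.13105011  0.6923303 ]
```

View pics/w1.png

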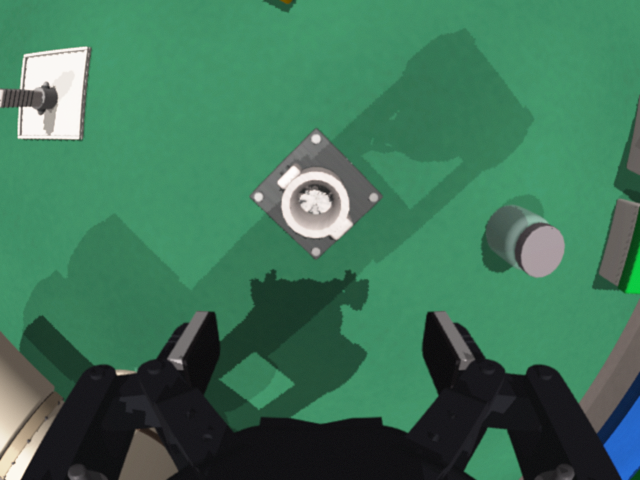

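The wrist view shows the plate's diamond corners at (316,128), (382,197), (316,259) and (249,197). The bucket's mouth ring is around (316,202), and the tray and gauge are at the left, near (40,98).

```bash
python3 - <<'E'
from h import *
c=pickle.load(open("w1.pkl","rb")); img=c["color"].astype(int); H=img.max(2)
g=(img[...,1]-img[...,0]>20)
m=np.zeros(g.shape,np.uint8); m[120:268,240:392]=~g[120:268,240:392]
k=max(cv2.findContours(m,0,1)[0],key=cv2.contourArea); w=cast(c,k[:,0],.006,True)
r=cv2.minAreaRect((w[:,:2]*1000).astype(np.float32)); print("plate",r)
b=(H>150).astype(np.uint8); b[:,:270]=0;b[:,365:]=0;b[:155]=0;b[250:]=0
ks,hi=cv2.findContours(b,cv2.RETR_CCOMP,1)
for q,h in zip(ks,hi[0]):
    if cv2.contourArea(q)>300:
        w=(cast(c,q[:,0],.057,True)[:,:2]*1000).astype(np.float32); print(h,cv2.contourArea(q),cv2.fitEllipse(w),cv2.minEnclosingCircle(w))
z=c["z_map"]; print(z[170:240:5,316].round(3), cast(c,[316,202],.057,True))
cv2.imwrite("pics/w1c.png",cv2.resize(c["color"][120:268,240:392,::-1],None,fx=4,fy=4,interpolation=cv2.INTER_CUBIC))
E
```

```text
plate ((470.64349365234375, -169.05979919433594), (109.90177154541016, 109.1714859008789), 61.49540328979492)
[-1  0  2 -1] 3990.0 ((471.4210205078125, -168.02891540527344), (65.30228424072266, 81.60655212402344), 149.9431915283203) ((472.8487548828125, -168.16647338867188), 43.86842346191406)
[-1  3 -1  1] 824.5 ((476.7613220214844, -167.97218322753906), (36.251888275146484, 45.10828399658203), 7.976062774658203) ((474.6678161621094, -168.20401000976562), 24.855775833129883)
[0.371 0.361 0.363 0.411 0.412 0.415 0.415 0.418 0.419 0.413 0.394 0.384
 0.379 0.379] [[ 0.47376357 -0.16895228  0.057     ]]
```

```bash
python3 -m creep '[[[12,-52,0],0],[[12,-52,0],0],[[12,-52,0],0],[[12,-52,0],0],[[12,-52,0],0],[[12,-52,0],0],[[0,0,0],0],[[0,0,0],0]]' && python3 - <<'E'
from h import *
c=shot("wrist","w2"); cv2.imwrite("pics/w2.png",c["color"][:,:,::-1]); print(c["origin"])
E
```

```text
time_s: 2.4
tool_pos: [0.4495, 0.1433, 0.2792]
tcp_rot: [3.141, 0.0, 0.291]
ft_force: [-0.1, -1.0, -0.5]
width: 0.0856
gripper_force: 0.0
[0.52434045 0.16566418 0.42261322]
```

View pics/w2.png

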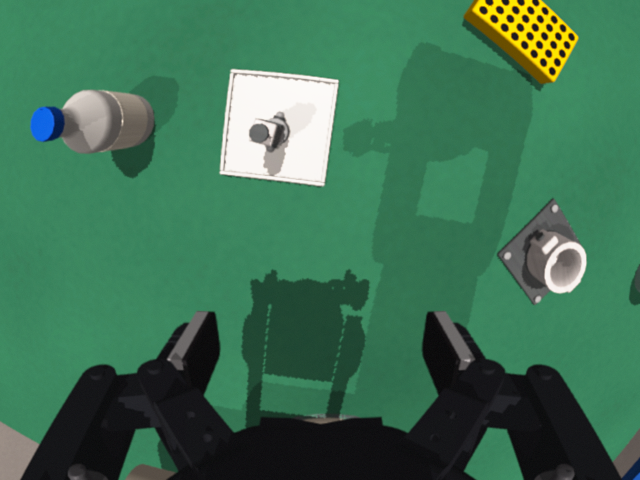

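View pics/w1c.png

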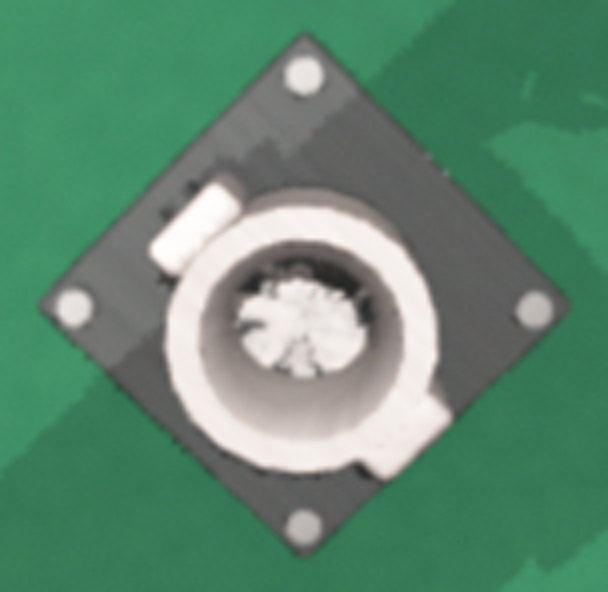

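The crop shows the bucket's rim as a clear disc centred near full-image (315.4,204.4). In w2 the gauge's button is at (260,132), its head at (280,130), and the tray's corners are at (232,70), (338,80), (324,185) and (220,174).

```bash
python3 - <<'E'
from h import *
c=pickle.load(open("w1.pkl","rb")); print("mouth",cast(c,[[315.4,204.2]],.057,True), cast(c,[[281.4,204.2],[349.4,204.2],[315.4,171.2],[315.4,237.5]],.057,True).round(4).tolist())
c=pickle.load(open("w2.pkl","rb")); img=c["color"].astype(int)
print("button",cast(c,[260,132],.13,True))
g=(img[...,1]-img[...,0]>20)
m=np.zeros(g.shape,np.uint8); m[60:195,210:345]=~g[60:195,210:345]
k=max(cv2.findContours(m,0,1)[0],key=cv2.contourArea); w=cast(c,k[:,0],.01,True)
print("tray",cv2.minAreaRect((w[:,:2]*1000).astype(np.float32)))
cv2.imwrite("pics/w2c.png",cv2.resize(c["color"][95:185,235:325,::-1],None,fx=6,fy=6,interpolation=cv2.INTER_CUBIC))
E
```

```text
mouth [[ 0.4714332  -0.16901615  0.057     ]] [[0.4618, -0.1362, 0.057], [0.4813, -0.2017, 0.057], [0.5034, -0.1596, 0.057], [0.438, -0.1789, 0.057]]
button [[0.50933579 0.21064952 0.13      ]]
tray ((514.114013671875, 212.70993041992188), (121.16568756103516, 120.96717071533203), 8.8948392868042)
```

View pics/w2c.png

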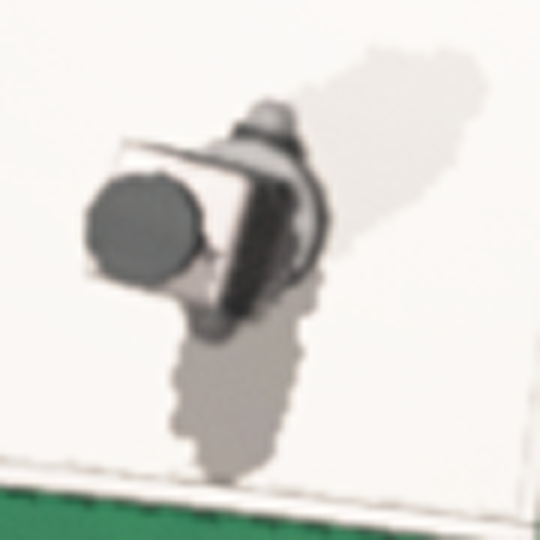

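The crop shows the square top of the handle, with crop corners (123,140), (250,180), (213,310) and (85,275). The dark button is at (146,227), and the plunger tips are near (270,110) and (212,330).

```bash
python3 - <<'E'
from h import *
c=pickle.load(open("w2.pkl","rb"))
f=lambda p:np.array(p)/6+[235,95]-.4
w=cast(c,f([[123,140],[250,180],[213,310],[85,275]]),.108,True)[:,:2]
print("handle",w.mean(0),cv2.minAreaRect((w*1000).astype(np.float32)))
for i in range(4):
    d=w[(i+1)%4]-w[i]; print(np.linalg.norm(d),np.arctan2(d[1],d[0]))
p=cast(c,f([[270,108],[212,332]]),.02,True)[:,:2]; d=p[0]-p[1]; print("plungers",p.mean(0),np.linalg.norm(d),np.arctan2(d[1],d[0]))
b=cast(c,f([146,227]),.13,True)[0]; print("button",b)
g=np.array([w.mean(0),b[:2]]).mean(0); s=manip.read_state(); M=R.from_euler("xyz",s["tcp_rot"]).as_matrix()
print("tool delta",M.T@(np.r_[g,.069]-s["tool_pos"]),s["tool_pos"],s["tcp_rot"])
E
```

```text
handle [0.50851915 0.21191036] ((508.71881103515625, 211.89967346191406), (19.0379638671875, 19.921945571899414), 89.66761016845703)
0.018960457921346225 -1.6187301429005316
0.01912342321289618 3.1392563138618517
0.019037964785246914 1.564996022430917
0.01992196262066574 -0.007210369649409837
plungers [0.50856037 0.21231844] 0.041885881833283185 0.023346313993296414
button [0.50878902 0.21137865 0.13      ]
tool delta [ 0.07621809 -0.04889385  0.21022204] [0.4496295  0.14304188 0.27924483] [3.14143497e+00 1.97983853e-04 2.89988656e-01]
```

```bash
python3 -m creep '[[[0,0,0],0.145],[[0,0,0],0.145],[[30,-34,0],0],[[29,-35,0],0],[[0,0,30],0],[[0,0,30],0],[[0,0,30],0],[[0,0,0],0],[[0,0,0],0]]'; python3 - <<'E'
from h import *
s=manip.read_state(); print(s["tool_pos"],s["tcp_rot"],s["ft_force"])
c=shot("wrist","w3"); cv2.imwrite("pics/w3.png",c["color"][:,:,::-1])
E
```

```text
time_s: 3.58
tool_pos: [0.509, 0.2127, 0.1907]
tcp_rot: [-3.141, -0.001, 0.0]
ft_force: [-0.4, -0.2, 0.0]
width: 0.0854
gripper_force: 0.0
[0.50903163 0.21272492 0.19073342] [-3.14118920e+00 -1.33051015e-03  3.64495798e-04] [-0.43189342 -0.15623272  0.02611744]
```

View pics/w3.png

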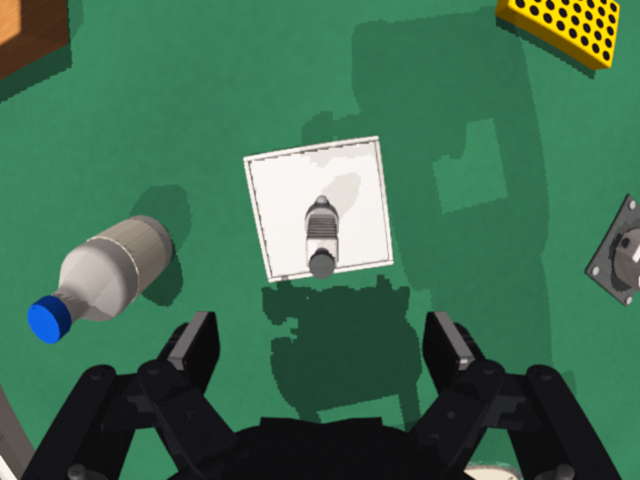

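The gauge is centred between the fingers and square to them, with its button at (321,262). The bottle is well clear.

```bash
python3 - <<'E'
from h import *
c=pickle.load(open("w3.pkl","rb")); print(cast(c,[321,262],.13,True), cast(c,[321.5,202],.02,True))
E
python3 -m creep '[[[0,1,30],0],[[0,0,30],0],[[0,0,30],0],[[0,0,30],0],[[0,0,1],0],[[0,0,0],0],[[0,0,0],0]]'
```

```text
[[0.5109307  0.21241124 0.13      ]] [[0.52493421 0.21195507 0.02      ]]
time_s: 4.5
tool_pos: [0.5091, 0.2127, 0.07]
tcp_rot: [-3.141, -0.002, 0.002]
ft_force: [-0.4, 0.1, -0.9]
width: 0.0852
gripper_force: 0.0
```

```bash
python3 -m creep '[[[0,0,0],0],[[0,0,0],0],[[0,0,0],0],[[0,0,0],0],[[0,0,0],0],[[0,0,0],0],[[0,0,0],0],[[0,0,0],0]]' 0 60; python3 -m creep '[[[0,0,-15],0],[[0,0,-30],0],[[0,0,-30],0],[[0,0,-30],0],[[0,0,-15],0],[[0,0,0],0],[[0,0,0],0]]'; python3 - <<'E'
from h import *
c=shot("wrist","w4"); cv2.imwrite("pics/w4.png",cv2.resize(c["color"][200:400,220:420,::-1],None,fx=3,fy=3,interpolation=cv2.INTER_CUBIC)); print(c["origin"])
E
```

```text
time_s: 5.5
tool_pos: [0.5084, 0.2125, 0.0685]
tcp_rot: [-3.141, -0.0, 0.002]
ft_force: [0.1, -1.9, 5.9]
width: 0.0195
gripper_force: 59.3
time_s: 6.38
tool_pos: [0.5078, 0.2124, 0.1871]
tcp_rot: [3.141, 0.002, 0.002]
ft_force: [0.0, 0.8, -2.3]
width: 0.0192
gripper_force: 58.9
[0.58620102 0.21228544 0.33041298]
```

View pics/w4.png

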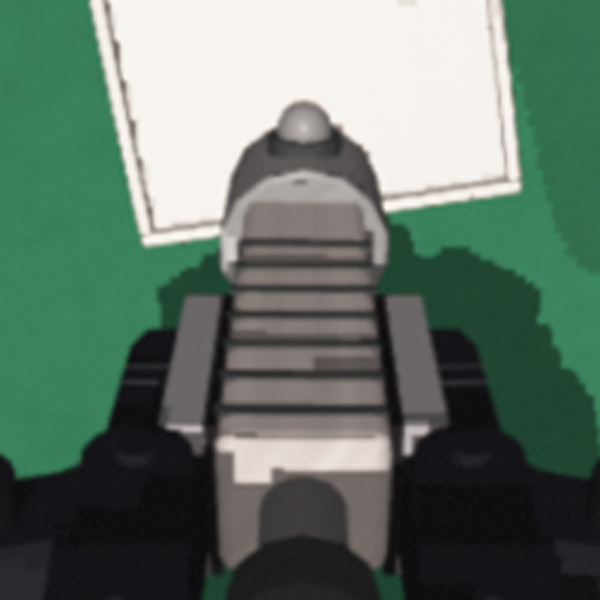

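The gauge is held square, with the front top edge of its handle at crop y≈437, spanning x 215 to 392. Its plunger tip is near (303,103).

```bash
python3 - <<'E'
from h import *
c=pickle.load(open("w4.pkl","rb")); f=lambda p:np.array(p)/3+[220,200]-.33
print("top edge",cast(c,f([[215,437],[392,437]]),.2266,True)-[.01,0,0])
print("front head rim",cast(c,f([[303,173]]),.1526,True)-[.015,0,0])
print("tip",cast(c,f([[303,103]]),.139,True)-[.023,0,0])
s=manip.read_state(); print(s["tool_pos"],s["tcp_rot"],s["ft_force"])
E
```

```text
top edge [[0.50758205 0.22199072 0.2266    ]
 [0.50758628 0.20243486 0.2266    ]]
front head rim [[0.50695781 0.21227169 0.1526    ]]
tip [[0.50734619 0.21227455 0.139     ]]
[0.50785413 0.21242758 0.18706623] [3.14124416e+00 1.87112415e-03 1.81906465e-03] [-0.41861685  0.20934971 -2.56248955]
```

```bash
python3 -m creep '[[[-5,30,0],0],[[-5,55,0],0],[[-5,55,0],0],[[-5,55,0],0],[[-5,55,0],0],[[-5,55,0],0],[[-5,55,0],0],[[-1,21,0],0],[[0,0,0],0],[[0,0,0],0]]'; python3 - <<'E'
from h import *
c=shot("wrist","w5"); cv2.imwrite("pics/w5.png",cv2.resize(c["color"][180:380,220:420,::-1],None,fx=3,fy=3,interpolation=cv2.INTER_CUBIC)); 
s=manip.read_state(); print(s["tool_pos"],s["tcp_rot"],s["ft_force"])
E
```

```text
time_s: 7.68
tool_pos: [0.4728, -0.1679, 0.1877]
tcp_rot: [-3.141, 0.001, 0.002]
ft_force: [-0.1, 0.1, -2.3]
width: 0.0196
gripper_force: 59.9
[ 0.47296327 -0.16768876  0.18789086] [-3.14093566e+00  5.85146826e-04  2.55260474e-03] [-0.21246532 -0.19283352 -2.68621569]
```

```bash
python3 -m creep '[[[-1,1,20],0],[[0,0,30],0],[[0,0,10],0],[[0,0,0],0],[[0,0,0],0]]'; python3 - <<'E'
from h import *
s=manip.read_state(); print(s["tool_pos"],s["ft_force"])
c=shot("wrist","w5"); cv2.imwrite("pics/w5.png",cv2.resize(c["color"][180:380,220:420,::-1],None,fx=3,fy=3,interpolation=cv2.INTER_CUBIC)); 
E
```

```text
time_s: 8.35
tool_pos: [0.4725, -0.1696, 0.1294]
tcp_rot: [3.141, -0.001, 0.002]
ft_force: [-0.9, 0.2, -1.9]
width: 0.0191
gripper_force: 59.7
[ 0.4725411  -0.16955795  0.1294066 ] [-0.85038701  0.21192817 -1.94544844]
```

View pics/w5.png

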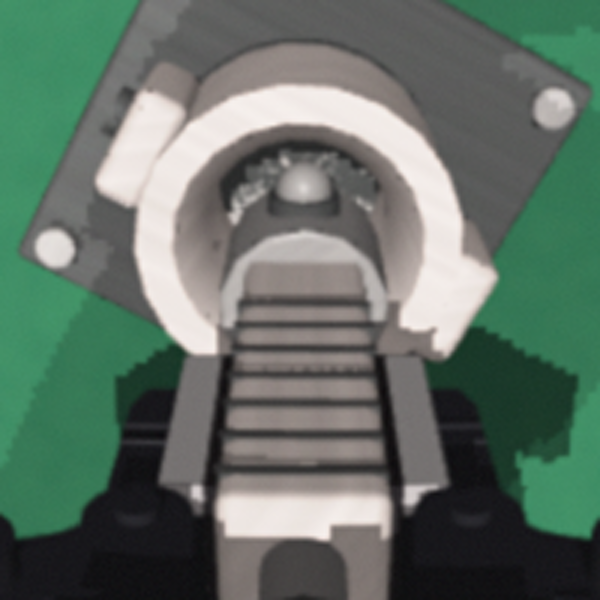

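The foot is over the mouth. The rim's outer edges in the crop are left 135, right 463 and top (301,85), with the gauge's axis at x≈304.

```bash
python3 - <<'E'
from h import *
c=pickle.load(open("w5.pkl","rb")); f=lambda p:np.array(p)/3+[220,180]-.33
a=cast(c,f([[135,235],[463,235],[301,85],[303,125],[175,170],[424,170]]),.057,True)[:,:2]
print(a.round(4))
# circle fit to outer rim pts
P=cast(c,f([[135,235],[463,235],[301,85],[205,115],[398,115],[160,165],[440,165]]),.057,True)[:,:2]
A=np.c_[2*P,np.ones(len(P))]; x=np.linalg.lstsq(A,(P**2).sum(1),rcond=None)[0]; print("fit",x[:2],np.sqrt(x[2]+x[:2]@x[:2]))
print("top edge",cast(c,f([[215,495],[392,495]]),.169,True)-[.01,0,0])
E
```

```text
[[ 0.4726 -0.1349]
 [ 0.4726 -0.2029]
 [ 0.5042 -0.1693]
 [ 0.496  -0.1697]
 [ 0.4866 -0.1437]
 [ 0.4867 -0.1942]]
fit [ 0.47005753 -0.16904211] 0.03388280832698243
top edge [[ 0.47242705 -0.15998201  0.169     ]
 [ 0.47243522 -0.17950129  0.169     ]]
```

```bash
python3 -m creep '[[[-1.7,-0.7,5],0],[[0,0,10],0],[[0,0,10],0],[[0,0,0],0],[[0,0,4],0],[[0,0,4],0],[[0,0,4],0],[[0,0,0],0]]'
```

```text
time_s: 9.4
tool_pos: [0.4702, -0.1687, 0.0908]
tcp_rot: [-3.141, 0.0, 0.002]
ft_force: [1.6, 0.1, -5.5]
width: 0.0192
gripper_force: 59.6
```

```bash
python3 -m creep '[[[0,0,4],0],[[0,0,4],0],[[0,0,3],0],[[0,0,2],0],[[0,0,0],0],[[0,0,0],0]]'
```

```text
time_s: 10.15
tool_pos: [0.4702, -0.1687, 0.0781]
tcp_rot: [-3.141, 0.0, 0.002]
ft_force: [2.0, 0.9, -4.5]
width: 0.0194
gripper_force: 59.6
```

```bash
python3 -m creep '[[[0,0,1],0],[[0,0,1],0],[[0,0,0],0],[[0,0,0],0]]'
```

```text
time_s: 10.65
tool_pos: [0.4703, -0.1688, 0.0762]
tcp_rot: [-3.142, 0.0, 0.002]
ft_force: [1.6, -1.0, -3.1]
width: 0.0194
gripper_force: 59.8
```

```bash
python3 -m creep '[[[0,0,0.7],0],[[0,0,0.7],0],[[0,0,0],0],[[0,0,0],0]]'; python3 -m creep '[[[0,0,0.6],0],[[0,0,0],0],[[0,0,0],0]]'
```

```text
time_s: 11.15
tool_pos: [0.4703, -0.1688, 0.0748]
tcp_rot: [-3.141, 0.0, 0.002]
ft_force: [2.6, -0.4, -3.3]
width: 0.0191
gripper_force: 60.1
time_s: 11.52
tool_pos: [0.4704, -0.1689, 0.0745]
tcp_rot: [3.142, -0.0, 0.002]
ft_force: [0.5, 0.7, 3.3]
width: 0.0194
gripper_force: 60.6
```

```bash
python3 -m creep '[[[0,0,0],0],[[0,0,0],0],[[0,0,0],0],[[0,0,0],0],[[0,0,0],0]]' 1; python3 -m creep '[[[0,0,-15],0],[[0,0,-30],0],[[0,0,-30],0],[[0,0,-15],0],[[0,0,0],0]]'; python3 -m creep '[[[0,0,0],0],[[0,0,0],0],[[0,0,0],0],[[0,0,0],0],[[0,0,0],0],[[0,0,0],0],[[0,0,0],0],[[0,0,0],0]]' 0 40; python3 - <<'E'
from h import *
s=manip.read_state(); print(s["tool_pos"],s["ft_force"],s["width"])
c=shot("wrist","w6"); cv2.imwrite("pics/w6.png",cv2.resize(c["color"][180:380,220:420,::-1],None,fx=3,fy=3,interpolation=cv2.INTER_CUBIC)); 
E
```

```text
time_s: 12.15
tool_pos: [0.4703, -0.1688, 0.0743]
tcp_rot: [-3.141, 0.0, 0.002]
ft_force: [0.3, 0.7, 0.5]
width: 0.0854
gripper_force: 0.0
time_s: 12.78
tool_pos: [0.4706, -0.169, 0.1652]
tcp_rot: [3.141, -0.002, 0.002]
ft_force: [0.2, -0.0, -0.0]
width: 0.0854
gripper_force: 0.0
time_s: 13.78
tool_pos: [0.4703, -0.1688, 0.1643]
tcp_rot: [-3.141, -0.0, 0.002]
ft_force: [0.2, 0.6, 0.5]
width: -0.0001
gripper_force: 0.0
[ 0.47030424 -0.16883331  0.16432528] [0.18175132 0.62047414 0.51598238] -7.719988046898943e-05
```

View pics/w6.png

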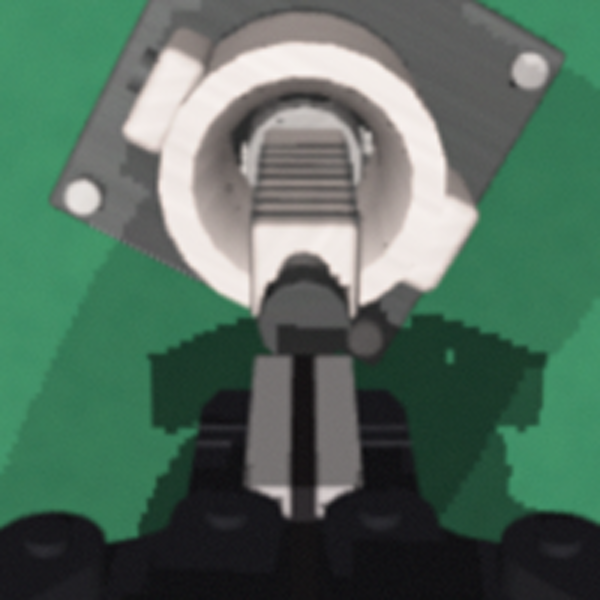

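The gauge stands upright in the bore, and its button at crop (304,315) lies directly under the shut fingers.

```bash
python3 -m creep '[[[0,0,10],0],[[0,0,10],0],[[0,0,5],0],[[0,0,0],0],[[0,0,0],0]]'; for i in 1; do :; done; python3 -m creep '[[[0,0,1],0],[[0,0,1],0],[[0,0,1],0],[[0,0,1],0],[[0,0,0],0]]'; python3 -m creep '[[[0,0,1],0],[[0,0,1],0],[[0,0,0],0]]'
```

```text
time_s: 14.45
tool_pos: [0.4704, -0.1689, 0.1395]
tcp_rot: [3.142, -0.0, 0.002]
ft_force: [-0.0, 0.2, 0.5]
width: -0.0001
gripper_force: 0.0
time_s: 15.08
tool_pos: [0.4703, -0.1688, 0.1353]
tcp_rot: [-3.142, -0.0, 0.002]
ft_force: [0.9, 0.2, 2.1]
width: -0.0
gripper_force: 0.8
time_s: 15.45
tool_pos: [0.4703, -0.1688, 0.1332]
tcp_rot: [-3.141, 0.0, 0.002]
ft_force: [0.2, 1.2, 1.9]
width: -0.0
gripper_force: 0.8
```

```bash
python3 -m creep '[[[0,0,1],0],[[0,0,1],0],[[0,0,1],0],[[0,0,0],0]]';  python3 -m creep '[[[0,0,0.5],0],[[0,0,0.5],0],[[0,0,0],0]]'
```

```text
time_s: 15.95
tool_pos: [0.4702, -0.1688, 0.1301]
tcp_rot: [-3.141, 0.0, 0.002]
ft_force: [0.6, -0.6, 1.4]
width: 0.0004
gripper_force: 0.5
time_s: 16.32
tool_pos: [0.4703, -0.1688, 0.1293]
tcp_rot: [-3.141, 0.0, 0.002]
ft_force: [0.2, -0.3, 2.0]
width: 0.0002
gripper_force: 1.2
```

```bash
python3 -m creep '[[[0,0,0.4],0],[[0,0,0],0]]'
```

```text
time_s: 16.58
tool_pos: [0.4703, -0.1688, 0.1289]
tcp_rot: [-3.142, 0.0, 0.002]
ft_force: [0.5, 0.4, 3.8]
width: -0.0002
gripper_force: 1.3
```

```bash
python3 -m creep '[[[0,0,0.4],0],[[0,0,0],0]]'
```

```text
time_s: 16.82
tool_pos: [0.4703, -0.1688, 0.1285]
tcp_rot: [-3.141, 0.0, 0.002]
ft_force: [0.9, 0.3, 2.6]
width: 0.0
gripper_force: 1.3
```

```bash
python3 -m creep '[[[0,0,0.4],0],[[0,0,0],0]]'
```

```text
time_s: 17.08
tool_pos: [0.4703, -0.1688, 0.1281]
tcp_rot: [-3.142, 0.0, 0.002]
ft_force: [0.0, -0.2, 2.7]
width: -0.0001
gripper_force: 1.3
```

```bash
python3 -m creep '[[[0,0,0.3],0],[[0,0,0],0]]'
```

```text
time_s: 17.32
tool_pos: [0.4703, -0.1688, 0.1278]
tcp_rot: [-3.142, -0.0, 0.002]
ft_force: [0.2, 0.7, 3.0]
width: -0.0001
gripper_force: 1.6
```

```bash
python3 -m creep '[[[0,0,0.3],0],[[0,0,0],0]]'
```

```text
time_s: 17.58
tool_pos: [0.4703, -0.1688, 0.1275]
tcp_rot: [-3.141, -0.0, 0.002]
ft_force: [0.1, 0.1, 4.6]
width: 0.0001
gripper_force: 2.1
```

```bash
python3 -m creep '[[[0,0,0.2],0],[[0,0,0],0]]'
```

```text
time_s: 17.82
tool_pos: [0.4703, -0.1688, 0.1274]
tcp_rot: [-3.142, -0.0, 0.002]
ft_force: [-0.2, 0.3, 4.6]
width: 0.0001
gripper_force: 2.5
```

```bash
python3 -m creep '[[[0,0,0.2],0],[[0,0,0],0]]'
```

```text
time_s: 18.08
tool_pos: [0.4703, -0.1689, 0.1272]
tcp_rot: [-3.142, -0.0, 0.002]
ft_force: [0.8, 0.7, 5.3]
width: 0.0003
gripper_force: 2.8
```

```bash
python3 -m creep '[[[0,0,0.2],0],[[0,0,0],0]]'
```

```text
time_s: 18.32
tool_pos: [0.4704, -0.1689, 0.1271]
tcp_rot: [3.142, -0.0, 0.002]
ft_force: [0.9, -0.1, 6.4]
width: 0.0002
gripper_force: 3.1
```

```bash
python3 -m creep '[[[0,0,0.2],0],[[0,0,0],0]]'
```

```text
time_s: 18.58
tool_pos: [0.4704, -0.1689, 0.1269]
tcp_rot: [3.141, -0.0, 0.002]
ft_force: [-0.7, 0.8, 6.6]
width: 0.0002
gripper_force: 3.5
```

```bash
python3 -m creep '[[[0,0,0.2],0],[[0,0,0],0],[[0,0,0],0]]'
```

```text
time_s: 18.95
tool_pos: [0.4704, -0.1689, 0.1268]
tcp_rot: [3.141, -0.001, 0.002]
ft_force: [-0.1, 0.8, 7.9]
width: 0.0001
gripper_force: 3.9
```

```bash
python3 -m creep '[[[0,0,0.15],0],[[0,0,0],0],[[0,0,0],0]]'
```

```text
time_s: 19.32
tool_pos: [0.4705, -0.1689, 0.1267]
tcp_rot: [3.141, -0.001, 0.002]
ft_force: [0.1, -0.1, 8.6]
width: -0.0
gripper_force: 4.2
```

```bash
python3 -m creep '[[[0,0,-10],0],[[0,0,-20],0],[[0,0,-8],0],[[0,0,0],0],[[0,0,0],0]]'; python3 -m creep '[[[0,0,0],0],[[0,0,0],0],[[0,0,0],0],[[0,0,0],0],[[0,0,0],0],[[0,0,0],0],[[0,0,0],0]]' 1
```

```text
time_s: 19.95
tool_pos: [0.47, -0.1687, 0.1637]
tcp_rot: [-3.141, 0.001, 0.002]
ft_force: [0.4, 0.2, 1.1]
width: -0.0
gripper_force: 0.0
time_s: 20.82
tool_pos: [0.4703, -0.1688, 0.1644]
tcp_rot: [-3.142, -0.0, 0.002]
ft_force: [0.4, -0.2, -0.3]
width: 0.0852
gripper_force: 0.0
```

```bash
python3 -m creep '[[[0,0,20],0],[[0,0,30],0],[[0,0,25],0],[[0,0,13],0],[[0,0,0],0],[[0,0,0],0]]'
```

```text
time_s: 21.58
tool_pos: [0.4707, -0.1691, 0.0773]
tcp_rot: [3.141, -0.001, 0.002]
ft_force: [0.1, -0.4, -0.1]
width: 0.0853
gripper_force: 0.0
```

```bash
python3 -m creep '[[[0,0,0],0],[[0,0,0],0],[[0,0,0],0],[[0,0,0],0],[[0,0,0],0],[[0,0,0],0],[[0,0,0],0],[[0,0,0],0]]' 0 60; python3 -m creep '[[[0,0,-5],0],[[0,0,-5],0],[[0,0,-10],0],[[0,0,-10],0],[[0,0,-20],0],[[0,0,-30],0],[[0,0,-30],0],[[0,0,0],0],[[0,0,0],0]]'; python3 - <<'E'
from h import *
c=shot("wrist","w7"); cv2.imwrite("pics/w7.png",cv2.resize(c["color"][180:380,220:420,::-1],None,fx=3,fy=3,interpolation=cv2.INTER_CUBIC)); 
E
```

```text
time_s: 22.58
tool_pos: [0.4704, -0.1689, 0.0766]
tcp_rot: [3.141, -0.0, 0.002]
ft_force: [-2.1, 0.4, 5.1]
width: 0.0193
gripper_force: 59.2
time_s: 23.7
tool_pos: [0.4699, -0.1687, 0.1857]
tcp_rot: [-3.141, 0.001, 0.002]
ft_force: [0.3, 0.4, -3.6]
width: 0.0196
gripper_force: 59.2
```

View pics/w7.png

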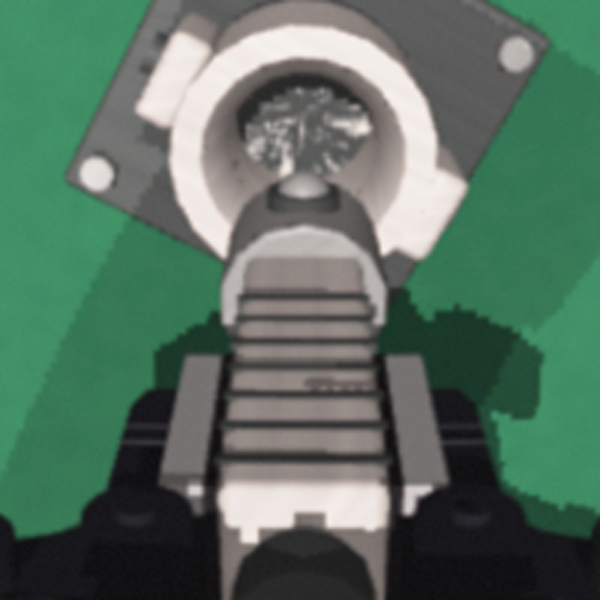

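The gauge is out of the bucket, upright in the pads, with its button visibly lower and its plungers retracted.

```bash
python3 -m creep '[[[5,-30,0],0],[[6,-55,0],0],[[6,-55,0],0],[[6,-55,0],0],[[6,-55,0],0],[[6,-55,0],0],[[6,-55,0],0],[[1,-21,0],0],[[0,0,0],0],[[0,0,0],0]]'; python3 -m creep '[[[0,0,30],0],[[0,0,30],0],[[0,0,30],0],[[0,0,15],0],[[0,0,5],0],[[0,0,0],0],[[0,0,0],0],[[0,0,0],0]]'
```

```text
time_s: 25.0
tool_pos: [0.5115, 0.2113, 0.1859]
tcp_rot: [3.141, 0.001, 0.001]
ft_force: [-0.4, 0.3, -2.3]
width: 0.0193
gripper_force: 59.9
time_s: 26.0
tool_pos: [0.5119, 0.2123, 0.0771]
tcp_rot: [-3.141, -0.001, 0.002]
ft_force: [0.3, -0.5, -2.7]
width: 0.0193
gripper_force: 59.9
```

Contact is expected at a TCP height of about 0.0706.

```bash
python3 -m creep '[[[0,0,2],0],[[0,0,2],0],[[0,0,1],0],[[0,0,0],0],[[0,0,0],0]]'; python3 -m creep '[[[0,0,0.7],0],[[0,0,0],0],[[0,0,0],0]]'; python3 -m creep '[[[0,0,0.5],0],[[0,0,0],0],[[0,0,0],0]]'
```

```text
time_s: 26.62
tool_pos: [0.5116, 0.2123, 0.0714]
tcp_rot: [-3.141, 0.0, 0.002]
ft_force: [0.7, 0.2, -2.4]
width: 0.0193
gripper_force: 59.9
time_s: 27.0
tool_pos: [0.5116, 0.2122, 0.0707]
tcp_rot: [-3.142, 0.0, 0.002]
ft_force: [-0.6, 0.7, -3.0]
width: 0.0194
gripper_force: 59.9
time_s: 27.38
tool_pos: [0.5118, 0.2123, 0.0706]
tcp_rot: [-3.141, -0.0, 0.002]
ft_force: [-1.2, -1.0, 5.2]
width: 0.0192
gripper_force: 60.9
```

The gauge is on the tray floor, so I'll release it and back off straight up.

```bash
python3 -m creep '[[[0,0,0],0],[[0,0,0],0],[[0,0,0],0],[[0,0,0],0],[[0,0,0],0],[[0,0,0],0]]' 1; python3 -m creep '[[[0,0,-15],0],[[0,0,-30],0],[[0,0,-30],0],[[0,0,-30],0],[[0,0,-30],0],[[0,0,0],0],[[0,0,0],0]]'; python3 - <<'E'
from h import *
c=shot("wrist","w8"); cv2.imwrite("pics/w8.png",c["color"][:,:,::-1])
E
```

```text
time_s: 28.12
tool_pos: [0.5116, 0.2123, 0.0702]
tcp_rot: [-3.141, 0.0, 0.002]
ft_force: [0.5, 0.3, 0.7]
width: 0.0855
gripper_force: 0.0
time_s: 29.0
tool_pos: [0.5114, 0.2122, 0.2052]
tcp_rot: [-3.142, 0.0, 0.002]
ft_force: [-0.3, 0.6, -1.1]
width: 0.0855
gripper_force: 0.0
```

View pics/w8.png

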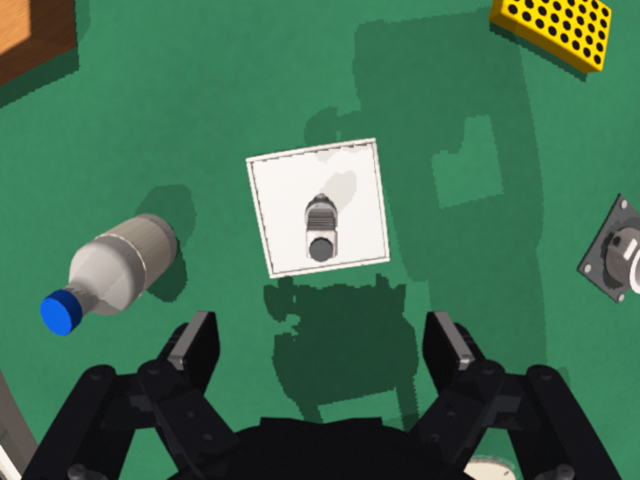

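The gauge stands upright near the middle of the tray, with its button at (320,248). It is released, the arm is clear, and the bystanders are where they were.

```bash
python3 -c "
from workcell import manip
print(manip.sign_off())"
```

```text
the job is handed in; nothing more can be done
None
```

The job is handed in at about 29 s of the 64 s limit: the gauge was locked on the bore floor at about 8.6 N and is back upright and released in its tray; I could not read the plunger size directly and the hand-in returned no verdict.

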